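# Walk the tube block round to the chill plate

## Robot

A 7-joint arm with a two-finger parallel gripper is mounted at the origin on the work surface. World frame = base frame: x ahead of the robot, y to its left, z up, the work surface at z = 0. Lengths are in m, angles in rad, forces in N, time in s.
With the tool pointing down it reaches from about 0.4 to 0.9 m from the base axis. Payload 5.5 kg.
Tool frame: the origin (TCP) lies at the very end of the fingers, on their centre line; the grasp point (between the pads) lies 19 mm behind it; z points along the fingers, y is the line along which they close (so a half turn about z gives the same grasp; the last joint's range is limited). The gripper opens to 85 mm and grips with 20 to 120 N. Pads are 22 mm wide; open, the fingers measure 114 mm over their backs; the gripper's body (76 mm by 85 mm) begins 54 mm behind the grasp point. The pads swing forward as they close: fully open they stand 13 mm farther back than shut.
Start: joints at [1.564, 0.501, -0.427, 1.55, 0.221, 1.138, -0.21], TCP at [0.173, -0.626, 0.231] pointing down, gripper open.
Joint ranges: [-2.88, 2.88], [-0.31, 2.03], [-1.54, 1.56], [0.2, 2.42], [-1.41, 4.55], [0.19, 2.02], [-2.57, 2.57]. Speed limits (rad/s): [2.57, 2.57, 3.14, 3.14, 3.14, 3.14, 3.14].

## Interface

Orientations are given as a 3x3 rotation matrix whose columns are the frame's x, y, z axes.
In Python, from cell import status, viewer, close_job gives the robot as it stands.
- The arm moves only by the shell command python3 -m inch 'ROWS'. ROWS is JSON, a list of rows, each a list of 7 numbers: the shift along the tool's x, y, z in mm, then the turn, a rotation vector about the tool's x, y, z in degrees, then the finger opening in mm, from 0 to 85.4. A call has 1 to 12 rows; each row is the pose to reach, as a shift and turn from the pose commanded when the call began, along the tool's axes at that moment; what a row does not reach only later rows make up. A row lasts 1/8 s, in which the tool goes at most 62.5 mm and 10.7 degrees, less where a joint would pass 70% of its speed; a pose out of reach is approached as far as the arm can. A call with a gripper value outside its range is refused whole. The fingers move at their own pace and stop on an object; the grip force is fixed at half the most. Time passes only in rows, so rows that repeat a pose let the fingers close. It gives the time, the measured TCP pose, the force, the opening and the grip force at its end, in the units of the state.
- status.state(): the state, without advancing time (a new reading comes with each control period).
- viewer.get_image(name): name is "scene" or "top" or "wrist"; returns the picture (400x640x3 uint8, red, green, blue); there is no depth.
- viewer.camera_params(name): a dict with "intrinsics" (3x3 intrinsics, pixels), "rvec" (rotation vector, rad) and "tvec" (3), from world to camera coordinates, as OpenCV has them. Camera axes: x right, y down, z forward; pixel columns grow to the right and rows downward; lengths in m; the calibration is good to about 2 mm. A picture is of the moment at which its call begins: read the wrist's pose just before it. camera_params takes no time and is no camera call; for the wrist camera it gives the pose at the moment of the call.
- close_job(): hands the job in; it is judged then, once.
The state is a dict: "time_s": time; "joint_positions": joint angles; "joint_vel": joint speeds; "joint_efforts": joint torques, N m; "position": TCP position; "tcp_rot": TCP orientation; "force": force on the tool from outside, world axes, zero at the start; "moment": the same for the moment, N m; "grip_width": finger opening in m; "finger_force": force on a finger pad.
Only numpy, scipy, OpenCV 4.12 (cv2) and the standard library are available. Lean on these libraries where they do the work, as an engineer would, in place of code of your own. Each camera call takes 0.05 s, during which the arm holds its last target. There are 200 camera calls.

## Task

Without gripping or lifting the heavy aluminium tube block, walk it round nearly on the spot by pushing its opposite corners in turn, until one of its long sides squarely faces the chill plate, still well clear of the plate and within 4 cm of where the block stood at first. Then push it in until that long side lies flat against the plate, with neither end of the block overhanging the plate, and draw back. Leave the jar, the bottle and the timer where they are.

Things in the scene. Friction and masses are not known exactly. Their poses are not given: they have to be found in the camera images.
- block: Loose aluminium tube block, 0.7 to 1 kg, plain rectangular, 90 mm (its x) by 130 mm (its y) by 45 mm high, 4 by 6 dark wells in its top. The two long (130 mm) sides are alike: either may go to the plate. At first a short end is turned towards the plate: it needs turning 50 to 90 degrees, one way or the other. Origin: centre of its underside; z up. Takes about 6 to 14 N to slide on the bench.
- chiller: Fixed chill unit standing on the bench: an upright aluminium plate 210 mm wide (its y) and 60 mm high, 12 mm thick, with a white housing 190 mm wide, 70 mm deep and 58 mm high behind it. Origin: foot of the middle of the plate's flat front face; its -x axis points squarely out of that face towards the robot's side, y runs along the face, z up. At first the block's centre lies 130 to 165 mm in front of the face and within 30 mm of its middle.
- jar: Bystander: amber glass jar with black lid, 48 mm across, 75 mm high, origin at the centre of its underside; stands to the left of the work (+y side of the plate).
- wash: Bystander: white bottle with blue cap, 60 mm across, 110 mm high, origin at the centre of its underside; stands to the right of the work (-y side of the plate).
- timer: Bystander: grey bench timer, 60 by 60 by 30 mm high, origin at the centre of its underside; lies to the left of the work, nearer the robot than the jar.
There are look-alikes about, which are no part of the job. What is shaped like the chiller but blue or brown is not meant. Leave any red look-alike of the block alone.

How it is judged:
On the way, in this order (a step that is already met when the one before it is completed fails the run):
1. the block has been turned so that a long side faces the plate within 10 degrees, still at least 15 mm clear of the plate and within 40 mm of where it stood at first (angle between the y axis of block and the y axis of chiller, either way round below 0.175 rad and x of block in the frame of chiller below -0.072 m and distance of block from where it was at the start of the episode below 0.04 m), for 0.2 s.
2. that long side lies flat against the plate (angle between the y axis of block and the y axis of chiller, either way round below 0.03 rad and x of block in the frame of chiller above -0.048 m), for 0.2 s.
At the end, for the whole second after the job is handed in: The block rests on the bench with a long side flat against the plate (within 1.7 degrees and 3 mm), neither end overhanging the plate (centre within 41 mm of the plate's middle), at rest; jar, bottle and timer within 15 mm of where they stood (all of step 2 and x of block in the frame of chiller below -0.042 m and y of block in the frame of chiller between -0.041 and 0.041 m and height (world z) of block below 0.004 m and angle between block's own z axis and vertical below 0.03 rad and linear speed of block below 0.01 m/s and distance of each of jar, wash, timer from where it was at the start of the episode below 0.015 m); the robot touches nothing.
It fails at once if the block is lifted, carried or tipped (height (world z) of block above 0.01 m or angle between block's own z axis and vertical above 0.15 rad).
It fails at once if the jar is shifted by more than 15 mm or tipped (distance of jar from where it was at the start of the episode above 0.015 m or angle between jar's own z axis and vertical above 0.3 rad).
It fails at once if the bottle is shifted by more than 15 mm or tipped (distance of wash from where it was at the start of the episode above 0.015 m or angle between wash's own z axis and vertical above 0.3 rad).
It fails at once if the timer is shifted by more than 15 mm or tipped (distance of timer from where it was at the start of the episode above 0.015 m or angle between timer's own z axis and vertical above 0.3 rad).
It also fails if it takes over 64 s, if anything falls off the work surface, if the arm or the gripper's body presses on something with over 40 N, if the wrist force passes 120 N, or if a joint passes its speed limit or range.

## Working session

There is one attempt and no reset: what is moved stays moved. The work goes in short steps, Python scripts to look and compute and a shell command to move; the robot and the scene stay as the last step left them, time stands still between calls to the robot, and variables do not carry over. Pictures are saved under pics/ and viewed, at most 10 in all, crops included, and the job is handed in when it is done.

```bash
mkdir -p pics; ls; python3 - <<'E'
from cell import status, viewer
import cv2
for n in ("scene","top"):
    cv2.imwrite(f"pics/{n}0.png",viewer.get_image(n)[:,:,::-1])
    p=viewer.camera_params(n);print(n,p)
s=status.state();print(s['time_s'],s['position'],s['tcp_rot'],s['grip_width'])
E
```

```text
pics
scene {'intrinsics': array([[500.55772578,   0.        , 316.25371092],
       [  0.        , 500.55772578, 203.25072561],
       [  0.        ,   0.        ,   1.        ]]), 'rvec': array([ 0.96686629,  2.5471982 , -0.98499622]), 'tvec': array([ 0.36481983, -0.25820772,  1.37425342])}
top {'intrinsics': array([[453.02224979,   0.        , 320.1792056 ],
       [  0.        , 453.02224979, 197.05808875],
       [  0.        ,   0.        ,   1.        ]]), 'rvec': array([ 2.19967761, -2.17435649,  0.09430165]), 'tvec': array([0.03001276, 0.54558668, 1.34821117])}
0.1 [ 0.1730268  -0.62588766  0.23033913] [[ 9.63814424e-01  2.66573787e-01 -4.14251565e-04]
 [ 2.66574100e-01 -9.63812828e-01  1.75566865e-03]
 [ 6.87542688e-05 -1.80256751e-03 -9.99998373e-01]] 0.08570428701637035
```

View pics/top0.png

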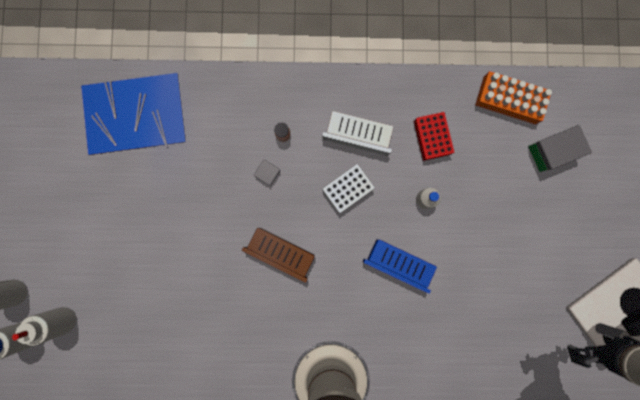

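View pics/scene0.png

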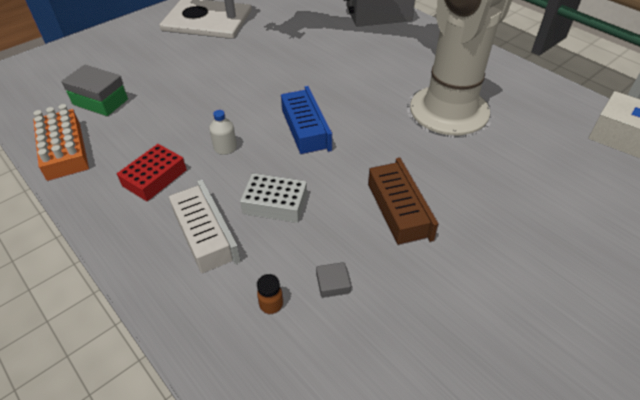

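Top view: the chillers are white (358,133), blue (401,264) and brown (279,254). The white one fits, because blue and brown are excluded. The blocks are silver (348,189) and red (435,136), and the silver one is meant. The jar is at (283,132), the bottle at (429,198) and the timer at (267,172). I'll confirm this in an enlarged crop.

```bash
python3 - <<'E'
import cv2
a=cv2.imread("pics/top0.png")[95:225,255:455]
cv2.imwrite("pics/crop0.png",cv2.resize(a,None,fx=4,fy=4,interpolation=cv2.INTER_CUBIC))
b=cv2.imread("pics/scene0.png")[160:280,150:350]
cv2.imwrite("pics/crop1.png",cv2.resize(b,None,fx=4,fy=4,interpolation=cv2.INTER_CUBIC))
E
```

```text
(no output)
```

View pics/crop0.png

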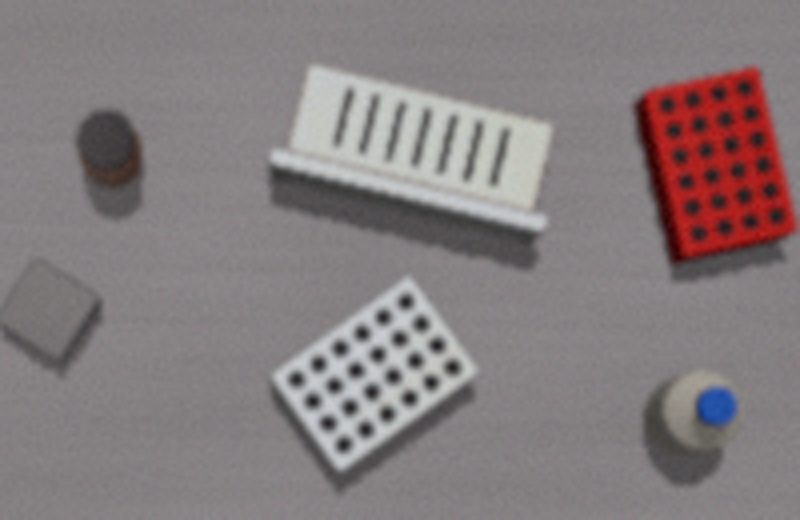

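View pics/crop1.png

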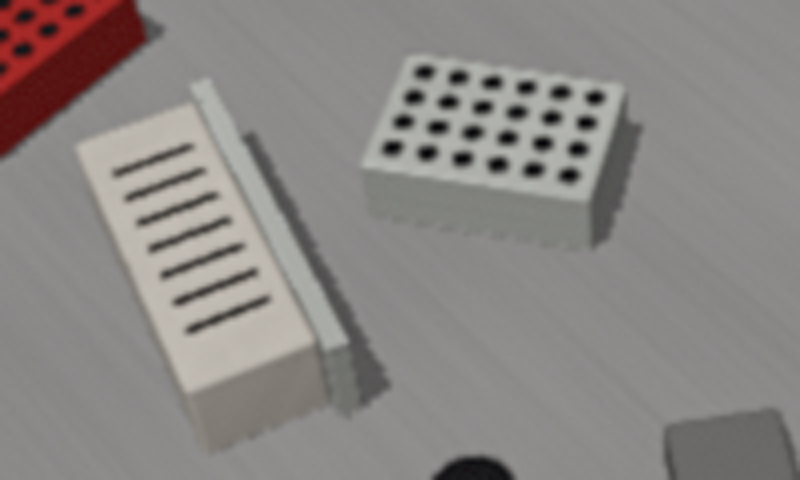

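The crops confirm it. In the top crop the silver block's top corners are (408,278), (477,371), (342,472) and (273,378). The white chiller's front top edge runs from (272,165) to (542,231). In the scene crop the block corners are (407,55), (625,85), (588,200) and (363,167), and the plate front edge runs from (208,80) to (348,345).

```bash
cat > h.py <<'E'
import numpy as np, cv2
from cell import viewer, status
def ray(n,uv,P=None):
    p=P or viewer.camera_params(n); R=cv2.Rodrigues(np.array(p['rvec']))[0]; K=np.array(p['intrinsics'])
    d=np.linalg.inv(K)@np.r_[uv,1.]; return -R.T@np.ravel(p['tvec']), R.T@d
def onz(n,uv,z):
    o,d=ray(n,uv); return (o+d*(z-o[2])/d[2])
def tri(a,b):
    (o1,d1),(o2,d2)=ray('top',a),ray('scene',b)
    t=np.linalg.lstsq(np.c_[d1,-d2],o2-o1,rcond=None)[0]
    x,y=o1+d1*t[0],o2+d2*t[1]; return (x+y)/2,np.linalg.norm(x-y)
E
python3 - <<'E'
from h import *
np.set_printoptions(precision=4,suppress=True)
f=lambda q,o:[((u+.5)/4-.5+o[0],(v+.5)/4-.5+o[1]) for u,v in q]
bt=f([(408,278),(477,371),(342,472),(273,378)],(255,95)); bs=f([(407,55),(625,85),(588,200),(363,167)],(150,160))
pt=f([(272,165),(542,231)],(255,95)); ps=f([(348,345),(208,80)],(150,160))
T=[onz('top',u,.045)[:2] for u in bt]; S=[onz('scene',u,.045)[:2] for u in bs]
print('block top',*T,np.mean(T,0)); print('scene',*S,np.mean(S,0))
S2=[min(range(4),key=lambda j:np.linalg.norm(S[j]-t)) for t in T]
for i,j in enumerate(S2): print(tri(bt[i],bs[j]))
for a,b in zip(pt,ps): print('plate',onz('top',a,.06)[:2],onz('scene',b,.06)[:2],tri(a,b))
g=f([(107,135),(700,410),(50,308)],(255,95))
for n,u,z in zip(('jar','wash','timer'),g,(.075,.05,.03)): print(n,onz('top',u,z)[:2])
print('red',onz('top',(434,136),.045)[:2], 'wrist off',)
s=status.state(); o=ray('wrist',(320,200))[0]; print(o-s['position'])
E
```

```text
block top [ 0.6433 -0.0712] [ 0.5742 -0.1229] [ 0.4978 -0.023 ] [0.5671 0.0288] [ 0.5706 -0.0471]
scene [ 0.5776 -0.1207] [ 0.5002 -0.0186] [0.5712 0.034 ] [ 0.6473 -0.0664] [ 0.5741 -0.0429]
(array([ 0.6444, -0.0718,  0.0384]), np.float64(0.00014864854911123915))
(array([ 0.5751, -0.1239,  0.0409]), np.float64(0.0012540077919972073))
(array([ 0.4975, -0.0229,  0.04  ]), np.float64(0.0013070198600312305))
(array([0.5676, 0.0288, 0.0379]), np.float64(0.0004134396123272345))
plate [0.7242 0.0315] [0.7291 0.0386] (array([0.726 , 0.0315, 0.0504]), np.float64(0.0006135414963680098))
plate [ 0.6774 -0.169 ] [ 0.6801 -0.1656] (array([ 0.6782, -0.1698,  0.0556]), np.float64(0.00018759427048648875))
jar [0.7417 0.1529]
wash [ 0.5466 -0.2878]
timer [0.6194 0.197 ]
red [ 0.7315 -0.3036] wrist off
[0.0708 0.02   0.1419]
```

```bash
python3 -m inch '[[622,-432,0,0,0,-22,0],[622,-432,0,0,0,-22,0],[622,-432,0,0,0,-22,0],[622,-432,0,0,0,-22,0],[622,-432,0,0,0,-22,0],[622,-432,0,0,0,-22,0],[622,-432,0,0,0,-22,0],[622,-432,0,0,0,-22,0],[622,-432,0,0,0,-22,0],[622,-432,0,0,0,-22,0],[622,-432,0,0,0,-22,0],[622,-432,0,0,0,-22,0]]'
```

```text
time_s: 1.6
position: [0.6538, -0.0487, 0.2308]
tcp_rot: [[0.794, 0.608, -0.001], [0.608, -0.794, -0.0], [-0.001, -0.0, -1.0]]
force: [-0.5, -0.8, 0.7]
grip_width: 0.0005
finger_force: 0.0
```

```bash
python3 - <<'E'
from h import *
s=status.state(); print(s['position'],s['joint_positions'])
p=viewer.camera_params('wrist'); cv2.imwrite("pics/w1.png",viewer.get_image('wrist')[:,:,::-1]); print(p)
import pickle; pickle.dump(p,open('w1.pkl','wb'))
E
```

```text
[ 0.65382807 -0.04873759  0.23081766] [ 0.51397039  0.5719483  -0.7007662   1.52806929  0.3866472   1.18449464
 -1.17311939]
{'intrinsics': array([[337.10227959,   0.        , 320.23088198],
       [  0.        , 337.10227959, 198.15449464],
       [  0.        ,   0.        ,   1.        ]]), 'rvec': array([-2.57305119,  1.27193265,  0.19050668]), 'tvec': array([-0.43465072,  0.43052622,  0.52120486])}
```

View pics/w1.png

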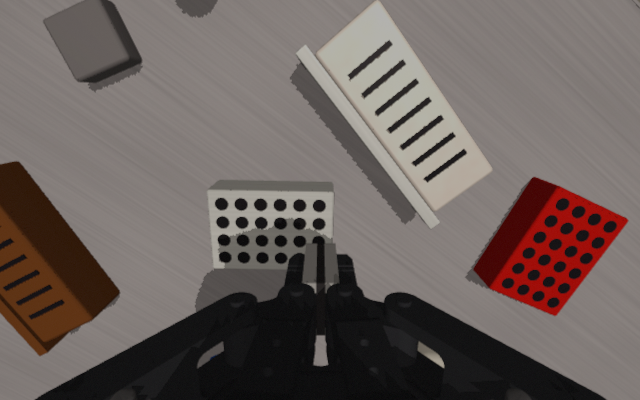

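The wrist view shows the block's far top edge from (208,190) to (333,191), so it is aligned with the tool. Its near-left corner is (214,268). The plate's front top edge runs from about (298,53) to (432,227).

```bash
cat >> h.py <<'E'
def onzP(P,uv,z):
    o,d=ray('',uv,P); return (o+d*(z-o[2])/d[2])[:2]
E
python3 - <<'E'
from h import *; import pickle
P=pickle.load(open('w1.pkl','rb'))
D,A,C=[onzP(P,u,.045) for u in ((208,190),(333,191),(214,268))]
print('D,A,C',D,A,C,np.linalg.norm(A-D),np.linalg.norm(D-C)); c=(A+C)/2
t=(A-D)/np.linalg.norm(A-D); n=np.array([-t[1],t[0]]); print('c',c,(A+D)/2-.045*n,'yaw n',np.degrees(np.arctan2(n[1],n[0])))
a,b=onzP(P,(298,53),.06),onzP(P,(432,227),.06); y=(a-b)/np.linalg.norm(a-b); x=np.array([y[1],-y[0]])
print('plate',a,b,np.linalg.norm(a-b),'yaw',np.degrees(np.arctan2(x[1],x[0])),(a+b)/2); r=c-(a+b)/2; print('rel',r@x,r@y)
E
```

```text
D,A,C [0.5706189  0.03148385] [ 0.64637801 -0.06934659] [ 0.49960756 -0.02023345] 0.12611985938724363 0.08784810255288675
c [ 0.57299279 -0.04479002] [ 0.57252181 -0.04596248] yaw n 36.91942674247459
plate [0.72796164 0.0331877 ] [ 0.67990428 -0.16752789] 0.20638860683676435 yaw -13.464857172022926 [ 0.70393296 -0.0671701 ]
rel -0.13255218685111236 -0.008724357283366872
```

```bash
python3 -m inch '[[6,-2,60,0,0,0,0],[6,-2,120,0,0,0,0],[6,-2,175,0,0,0,0],[6,-2,210,0,0,0,0],[6,-2,216,0,0,0,0],[0,-2,216,0,0,0,0],[-5,-2,216,0,0,0,0],[-5,-2,216,0,0,0,0]]'
```

```text
time_s: 2.65
position: [0.6485, -0.0524, 0.0171]
tcp_rot: [[0.794, 0.607, 0.002], [0.607, -0.794, -0.001], [0.001, 0.002, -1.0]]
force: [-0.4, -1.2, -1.3]
grip_width: -0.0
finger_force: 0.0
```

```bash
python3 -m inch '[[-4,2,2,0,0,2.5,0],[-8,4,2,0,0,5,0],[-12,6,2,0,0,7.5,0],[-16,8,2,0,0,10,0],[-20,10,2,0,0,12.5,0],[-25,11,2,0,0,15,0],[-29,13,2,0,0,17.5,0],[-33,14,2,0,0,20,0],[-38,15,2,0,0,22.5,0],[-42,15,2,0,0,25,0],[-42,15,2,0,0,25,0]]'
```

```text
time_s: 4.03
position: [0.6257, -0.0894, 0.0147]
tcp_rot: [[0.977, 0.214, 0.004], [0.214, -0.977, -0.001], [0.004, 0.002, -1.0]]
force: [5.4, 0.0, 4.1]
grip_width: 0.0001
finger_force: 2.6
```

```bash
python3 -m inch '[[15,0,0,0,0,0,0],[15,0,-40,0,0,0,0],[0,0,-100,0,0,0,0],[-30,-30,-160,0,0,0,0],[-60,-60,-215,0,0,0,0],[-60,-60,-215,0,0,0,0],[-60,-60,-215,0,0,0,0]]'; python3 - <<'E'
from h import *
s=status.state(); print(s['position'])
p=viewer.camera_params('wrist'); cv2.imwrite("pics/w2.png",viewer.get_image('wrist')[:,:,::-1])
import pickle; pickle.dump(p,open('w2.pkl','wb'))
E
```

```text
time_s: 4.9
position: [0.5515, -0.0437, 0.2286]
tcp_rot: [[0.976, 0.216, 0.0], [0.216, -0.976, -0.001], [-0.0, 0.001, -1.0]]
force: [0.1, -0.5, 0.5]
grip_width: 0.0001
finger_force: 0.0
[ 0.55153343 -0.04374943  0.22858798]
```

View pics/w2.png

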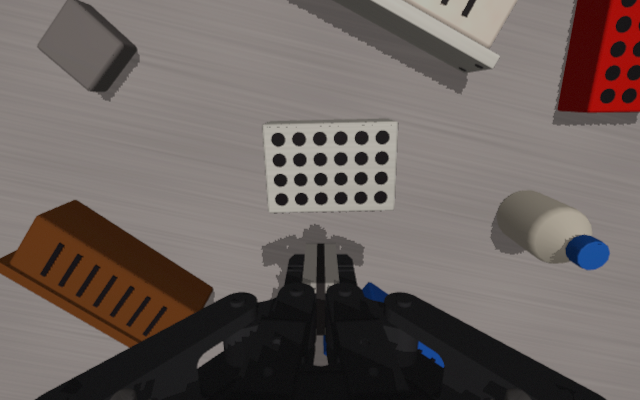

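The wrist view shows the block's top corners at (264,123), (397,122), (394,209) and (269,212). It now squares with the tool.

```bash
cat >> h.py <<'E'
def blk(P,q,tcp,M=(.7035,-.0667),yc=-13.4):
    D,A,B,C=[onzP(P,u,.045) for u in q]; c=(A+B+C+D)/4
    t=(A-D)+(B-C); yaw=np.degrees(np.arctan2(t[0],-t[1])); y=np.radians(yc)
    x=np.array([np.cos(y),np.sin(y)]); Y=np.array([-x[1],x[0]]); r=c-np.array(M)
    print('c',c,'yaw',yaw,'rel',r@x,r@Y,'moved',np.linalg.norm(c-[.573,-.045])); return c,yaw
E
python3 - <<'E'
from h import *; import pickle
P=pickle.load(open('w2.pkl','rb'))
blk(P,((264,123),(397,122),(394,209),(269,212)),None)
E
```

```text
c [ 0.55878997 -0.05247356] yaw 13.34197412723099 rel -0.14406737176108375 -0.019697106802197727 moved 0.016055496248412376
```

```bash
python3 -m inch '[[-61,-39,0,0,0,-0.8,0],[-61,-39,50,0,0,-0.8,0],[-61,-39,110,0,0,-0.8,0],[-61,-39,165,0,0,-0.8,0],[-61,-39,205,0,0,-0.8,0],[-61,-39,214,0,0,-0.8,0],[-57,-39,214,0,0,-0.8,0],[-53,-39,214,0,0,-0.8,0],[-53,-39,214,0,0,-0.8,0]]'
```

```text
time_s: 6.08
position: [0.4934, -0.0166, 0.0156]
tcp_rot: [[0.973, 0.229, 0.003], [0.229, -0.973, -0.0], [0.003, 0.001, -1.0]]
force: [0.3, 0.0, 0.1]
grip_width: -0.0004
finger_force: 0.0
```

```bash
python3 -m inch '[[4,-2,0,0,0,2.5,0],[8,-4,0,0,0,5,0],[12,-6,0,0,0,7.5,0],[16,-8,0,0,0,10,0],[20,-10,0,0,0,12.5,0],[25,-11,0,0,0,15,0],[29,-13,0,0,0,17.5,0],[33,-14,0,0,0,20,0],[38,-15,0,0,0,22.5,0],[42,-15,0,0,0,25,0],[48,-16,0,0,0,28,0],[48,-16,0,0,0,28,0]]' && python3 -m inch '[[-15,0,0,0,0,0,0],[-25,0,-40,0,0,0,40],[-40,20,-100,0,0,0,85],[-50,45,-160,0,0,0,85],[-60,50,-214,0,0,0,85],[-60,50,-214,0,0,0,85],[-60,50,-214,0,0,0,85]]'; python3 - <<'E'
from h import *
s=status.state(); print(s['position'])
p=viewer.camera_params('wrist'); cv2.imwrite("pics/w3.png",viewer.get_image('wrist')[:,:,::-1])
import pickle; pickle.dump(p,open('w3.pkl','wb'))
E
```

```text
time_s: 7.58
position: [0.5355, 0.0108, 0.015]
tcp_rot: [[0.967, -0.254, 0.001], [-0.254, -0.967, 0.001], [0.001, -0.001, -1.0]]
force: [-1.8, 1.9, 1.6]
grip_width: 0.0002
finger_force: 1.2
time_s: 8.45
position: [0.4637, -0.0235, 0.2283]
tcp_rot: [[0.967, -0.255, 0.001], [-0.255, -0.967, -0.001], [0.001, 0.001, -1.0]]
force: [-0.3, 0.3, -0.4]
grip_width: 0.0852
finger_force: 0.0
[ 0.46366181 -0.02345019  0.2283113 ]
```

View pics/w3.png

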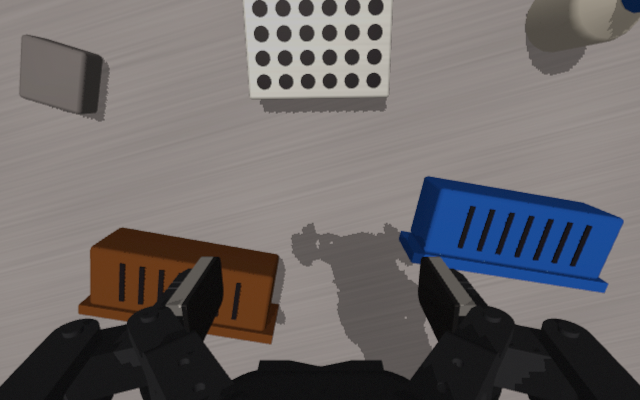

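The view shows the near top edge from (250,98) to (387,96). The bottom well row runs from (264,81) to (374,80).

```bash
python3 - <<'E'
from h import *; import pickle
P=pickle.load(open('w3.pkl','rb'))
C,B=onzP(P,(250,98),.045),onzP(P,(387,96),.045); w1,w2=onzP(P,(264,81),.045),onzP(P,(374,80),.045)
for t in (B-C,w2-w1): print(np.degrees(np.arctan2(t[0],-t[1])),np.linalg.norm(t))
y=np.radians(-13.4); x=np.array([np.cos(y),np.sin(y)]); Y=np.array([-x[1],x[0]])
c=(B+C)/2+.044*x; r=c-[.7035,-.0667]; print(c,'rel',r@x,r@Y,'moved',np.linalg.norm(c-[.573,-.045]))
tcp=status.state()['position'][:2]; q=c-tcp; print('tcp->block in chiller axes x,y',q@x,q@Y)
E
```

```text
-13.99379096986537 0.12664077723890643
-14.300392494183528 0.10031125772609238
[ 0.57678526 -0.05038203] rel -0.12704669756411208 -0.013492149096672058 moved 0.006579852168911166
tcp->block in chiller axes x,y 0.11677373931195137 -0.00011761942029067151
```

```bash
python3 -m inch '[[30,-1,0,0,0,-1.4,70],[30,-1,60,0,0,-1.4,70],[30,-1,120,0,0,-1.4,70],[30,-1,175,0,0,-1.4,70],[30,-1,210,0,0,-1.4,70],[30,-1,220,0,0,-1.4,70],[40,-1,220,0,0,-1.4,70],[52,-1,220,0,0,-1.4,70],[52,-1,220,0,0,-1.4,70]]'
```

```text
time_s: 9.62
position: [0.5178, -0.0359, 0.01]
tcp_rot: [[0.973, -0.232, 0.005], [-0.232, -0.973, -0.0], [0.005, -0.001, -1.0]]
force: [-0.2, 0.0, 0.3]
grip_width: 0.0701
finger_force: 0.0
```

```bash
python3 -m inch '[[7,0,0,0,0,0,70],[14,0,0,0,0,0,70],[21,0,0,0,0,0,70],[28,0,0,0,0,0,70],[35,0,0,0,0,0,70],[42,0,0,0,0,0,70],[49,0,0,0,0,0,70],[56,0,0,0,0,0,70],[63,0,0,0,0,0,70],[69,0,0,0,0,0,70],[74,0,0,0,0,0,70],[77,0,0,0,0,0,70]]'; python3 -m inch '[[2,0,0,0,0,0,70],[4,0,0,0,0,0,70],[4,0,0,0,0,0,70]]'
```

```text
time_s: 11.12
position: [0.5863, -0.0523, 0.0079]
tcp_rot: [[0.973, -0.23, -0.007], [-0.23, -0.973, 0.0], [-0.007, 0.001, -1.0]]
force: [-10.8, 2.2, 7.9]
grip_width: 0.07
finger_force: 5.0
time_s: 11.5
position: [0.5903, -0.0532, 0.0079]
tcp_rot: [[0.973, -0.23, -0.006], [-0.23, -0.973, 0.0], [-0.006, 0.001, -1.0]]
force: [-7.9, 2.4, 6.1]
grip_width: 0.0699
finger_force: 4.0
```

```bash
python3 -m inch '[[2,0,0,0,0,0,70],[4,0,0,0,0,0,70],[6,0,0,0,0,0,70],[8,0,0,0,0,0,70],[9,0,0,0,0,0,70],[10,0,0,0,0,0,70]]';  python3 -m inch '[[1,0,0,0,0,0,70],[2,0,0,0,0,0,70],[2,0,0,0,0,0,70]]'
```

```text
time_s: 12.25
position: [0.5996, -0.0554, 0.0079]
tcp_rot: [[0.973, -0.23, -0.007], [-0.23, -0.973, 0.0], [-0.007, 0.001, -1.0]]
force: [-9.9, 1.4, 6.4]
grip_width: 0.07
finger_force: 4.8
time_s: 12.62
position: [0.6009, -0.0557, 0.0079]
tcp_rot: [[0.973, -0.23, -0.008], [-0.23, -0.973, 0.0], [-0.008, 0.002, -1.0]]
force: [-11.7, 3.0, 9.5]
grip_width: 0.0697
finger_force: 5.7
```

```bash
python3 -m inch '[[1,0,0,0,0,0,70],[2,0,0,0,0,0,70],[2,0,0,0,0,0,70]]'; python3 -m inch '[[1,0,0,0,0,0,70],[2,0,0,0,0,0,70],[2,0,0,0,0,0,70]]'
```

```text
time_s: 13.0
position: [0.6008, -0.0557, 0.0076]
tcp_rot: [[0.973, -0.23, -0.012], [-0.23, -0.973, 0.0], [-0.012, 0.002, -1.0]]
force: [-15.8, 3.5, 12.6]
grip_width: 0.0702
finger_force: 8.2
time_s: 13.38
position: [0.6007, -0.0557, 0.0073]
tcp_rot: [[0.973, -0.23, -0.016], [-0.23, -0.973, 0.001], [-0.016, 0.003, -1.0]]
force: [-20.1, 4.3, 16.5]
grip_width: 0.0702
finger_force: 10.6
```

```bash
python3 -m inch '[[1,0,0,0,0,0,70],[3,0,0,0,0,0,70],[3,0,0,0,0,0,70],[3,0,0,0,0,0,70]]'; python3 -m inch '[[-5,0,0,0,0,0,70],[-10,0,0,0,0,0,70],[-25,0,0,0,0,0,70],[-50,0,-50,0,0,0,70],[-60,0,-110,0,0,0,70],[-60,0,-160,0,0,0,70],[-60,0,-215,0,0,0,70],[-60,0,-215,0,0,0,70],[-60,0,-215,0,0,0,70]]'; python3 - <<'E'
from h import *
s=status.state(); print(s['position'])
p=viewer.camera_params('wrist'); cv2.imwrite("pics/w4.png",viewer.get_image('wrist')[:,:,::-1])
import pickle; pickle.dump(p,open('w4.pkl','wb'))
E
```

```text
time_s: 13.88
position: [0.6007, -0.0558, 0.0069]
tcp_rot: [[0.973, -0.23, -0.021], [-0.23, -0.973, 0.001], [-0.021, 0.004, -1.0]]
force: [-27.6, 5.7, 21.7]
grip_width: 0.0702
finger_force: 14.3
time_s: 15.0
position: [0.5538, -0.045, 0.2234]
tcp_rot: [[0.973, -0.231, 0.001], [-0.231, -0.973, -0.001], [0.001, 0.0, -1.0]]
force: [-0.5, -0.8, -0.6]
grip_width: 0.0698
finger_force: 0.0
[ 0.55377776 -0.04498554  0.22344831]
```

View pics/w4.png

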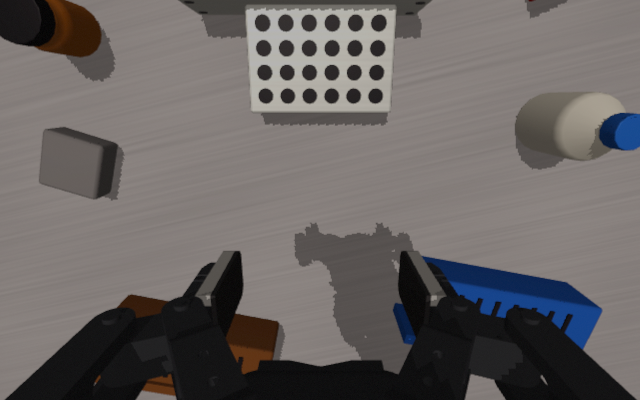

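The block appears flush, with the plate edge behind it at row ~10. One look from above the seam to check.

```bash
python3 -m inch '[[40,0,-30,0,0,0,70],[80,0,-30,0,0,0,70],[80,0,-30,0,0,0,70],[80,0,-30,0,0,0,70]]'; python3 - <<'E'
from h import *
p=viewer.camera_params('wrist'); cv2.imwrite("pics/w5.png",viewer.get_image('wrist')[:,:,::-1])
import pickle; pickle.dump(p,open('w5.pkl','wb'))
E
```

```text
time_s: 15.55
position: [0.63, -0.0625, 0.2511]
tcp_rot: [[0.973, -0.23, -0.004], [-0.23, -0.973, 0.001], [-0.004, -0.0, -1.0]]
force: [-0.5, -0.3, -0.1]
grip_width: 0.0705
finger_force: 0.0
```

View pics/w5.png

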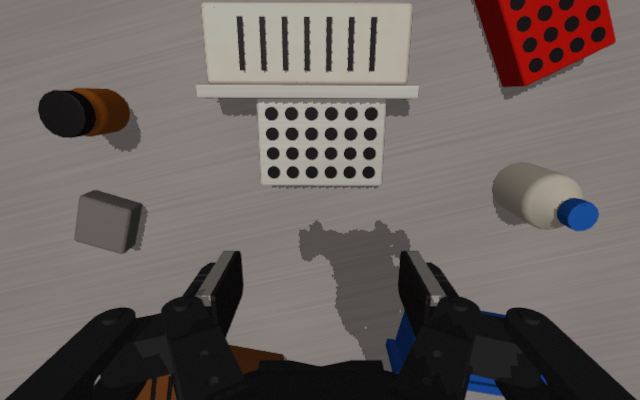

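The plate's front edge (197,97)–(418,96) and the block's edge (258,102)–(386,101) are parallel and touching. The block is about 13 mm off the plate's middle. The jar, bottle and timer are undisturbed and the arm is clear.

```bash
python3 -c "
from cell import close_job
print(close_job())"
```

```text
the job is handed in; nothing more can be done
None
```

I turned the block about 51° with two opposite-corner pushes, staying about 7 mm from its start, then pushed its long side flat against the plate about 13 mm off its middle, drew back and handed the job in; the judging result was not shown.

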